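# Stand the tea cartons up in the tea rack

## Task

Put away the two tea cartons that lie flat on the worktop: slide the wooden tea rack's movable end back by its knob, stand both cartons on end in the rack with their cream lid ends up, the green one next to the green carton already there and the red one beside that, then slide the end up snug so that all three stand upright without play. Let go of everything, and do not knock over or push aside the mug, honey jar or lemon.

Things in the scene. Friction and masses are not known exactly. Their poses are not given: they have to be found in the camera images.
- rack: low oak rack, 270 long (its x) x 104 wide (y), fixed to the worktop. Origin: underside centre, on the worktop; x points along the rack to the fixed end panel, roughly to the robot's right. Tray floor is 16 mm above the worktop; fixed panel 128 high at +x, its inner face at x = +121 mm. Steel side rods 6 mm thick at y = +-44, 42 mm above the worktop, leave 82 mm between them for the cartons
- rack_back (a point): foot of the fixed panel's inner face, on the tray floor, middle of the width; axes as the rack
- slider (a joint): movable end of the rack, in m: 0 = space between it and the fixed panel is 30 mm, growing as it is slid away from the panel, to the left (space = 30 mm + value), to 0.12 fully back. Stays where it is left (about 2 N friction). It is a brown upright board 10 thick, 76 wide, 104 mm high above the worktop, on a foot that carries the knob
- slider_face (a point): foot of the movable end's face that touches the cartons, on the tray floor, middle of the width
- slider_knob (a point): centre of the dark steel knob's head: upright cylinder 30 mm in diameter, 28 high, its top 14 mm above this point; this point is 87 mm above the worktop and 65 mm to the left of the slider's carton face
- carton_kept: green tea carton standing in the rack from the start: 28 thick (its x) x 65 wide (y) x 150 high (z), origin at its centre, z points to the cream lid end
- carton_green: green tea carton lying flat on the worktop, same make and size: 28 (x) x 65 (y) x 150 (z), origin at its centre, z points to the cream lid end, which points roughly to the robot's left; 0.13 kg, rigid
- carton_red: red tea carton lying flat on the worktop, same size and axes as the green one
- mug: spotted white mug, 82 wide and 91 high, origin at underside centre; to be left alone
- honey: glass honey jar, 71 wide, 110 high, origin at underside centre; to be left alone
- lemon: lemon, 72x55x56, origin at underside centre; to be left alone
Things that resemble listed ones, but are neither listed nor needed, are in the scene too. What is shaped like the carton_kept but blue or purple is not meant.

How it is judged (in metres and radians):
On the way, in this order (a step that is already met when the one before it is completed fails the run):
1. the movable end is slid back, making room for two more cartons, and the carton already there still stands (value of joint slider above 0.06 m and angle between carton_kept's own z axis and vertical below 0.2 rad), for 0.2 s.
2. both cartons stand on end in the rack, lid ends up, released (angle between each of carton_green, carton_red's own z axis and vertical below 0.2 rad and z of carton_green in the frame of rack between 0.085 and 0.099 m and z of carton_red in the frame of rack between 0.085 and 0.099 m and horizontal distance between each of carton_green, carton_red and rack_back below 0.15 m and contact force between the fingers and carton_green below 0.2 N and contact force between the fingers and carton_red below 0.2 N), for 0.2 s.
At the end, for the whole second after the job is handed in: The three cartons stand on the rack's floor, lid ends up within 5 degrees, in the order fixed panel, green, green, red (neighbours' centres within 42 mm), the movable end closed up to them (slider below 0.061, that is no more than 7 mm of play in all), everything at rest (value of joint slider below 0.061 m and angle between each of carton_kept, carton_green, carton_red's own z axis and vertical below 0.09 rad and z of each of carton_kept, carton_green, carton_red in the frame of rack below 0.096 m and horizontal distance between carton_kept and rack_back below 0.026 m and horizontal distance between carton_green and carton_kept below 0.042 m and horizontal distance between carton_red and carton_green below 0.042 m and x of carton_red in the frame of rack_back between -0.092 and -0.056 m and linear speed of each of carton_red, carton_green below 0.02 m/s); the robot touches nothing.
It fails at once if the carton already in the rack is knocked over (angle between carton_kept's own z axis and vertical above 0.5 rad).
It fails at once if the mug is pushed aside or knocked over (distance of mug from where it was at the start of the episode above 0.03 m).
It fails at once if the honey jar is pushed aside or knocked over (distance of honey from where it was at the start of the episode above 0.03 m).
It fails at once if the lemon is pushed aside (distance of lemon from where it was at the start of the episode above 0.03 m).
It also fails if it takes over 72 s, if anything falls off the work surface, if the arm or the gripper's body presses on something with over 40 N, if the wrist force passes 120 N, or if a joint passes its speed limit or range.

## Robot

A 6-joint arm with a two-finger parallel gripper is mounted at the origin on a cart in front of the work surface, level with it; the furniture and walls round the work are solid. World frame = base frame: x ahead of the robot, y to its left, z up, the work surface at z = 0. Lengths are in m, angles in degrees, forces in N, time in s.
With the tool pointing down it reaches from about 0.4 to 0.825 m from the base axis. Payload 7 kg.
Tool frame: the origin (TCP) lies at the very end of the fingers, on their centre line; the grasp point (between the pads) lies 19 mm behind it (r.hold_point_z is the distance from the TCP to the grasp point, in m); x points along the fingers, y is the direction in which the jaws open and shut, and the axes are right-handed (so a half turn about x gives the same grasp; the last joint's range is limited). The gripper opens to 88 mm and grips with 3 to 60 N. Pads are 19 mm wide; open, the fingers measure 130 mm over their backs; the gripper's body (78 mm by 193 mm) begins 47 mm behind the grasp point.
Start: joints at [84.402, 20.546, 0.682, 0, -70.136, -16.507], TCP at [0.254, 0.625, 0.227] pointing down, gripper open.
Joint ranges: [-176.03, 176.03], [-82.01, 121.73], [-58.28, 71.71], [-173.87, 95.51], [-174.79, -0.11], [-173.66, 173.66]. Speed limits (degrees/s): [136.94, 136.94, 172.46, 180, 180, 180].

## Interface

Orientations are given as [roll, pitch, yaw] about the fixed x, y, z axes, in that order (R = Rz(yaw) Ry(pitch) Rx(roll)).
In Python, from plant import r gives the robot as it stands. The module is installed in compiled form; this text tells all that it offers.
- The arm moves only by the shell command python3 -m creep 'ROWS' [FORCE]. ROWS is JSON, a list of rows, each a list of 7 numbers: the turn, a rotation vector about the tool's x, y, z in rad, then the shift along the tool's x, y, z in cm, then the opening in per cent of the stroke, from 0 (shut) to 100 (fully open). In form: [[rx, ry, rz, x, y, z, fingers], ...]. A call has 1 to 8 rows; each row shifts and turns the commanded pose from where the row before left it, along the tool's axes as they then stand; what a row does not reach is not made up. A row lasts 1/10 s, in which the tool goes at most 50 mm and 8.59 degrees, less where a joint would pass 70% of its speed; a pose out of reach is approached as far as the arm can. A call is refused whole if a number of a shift passes 5 or a number of a turn 0.15, either way. A call with a gripper value outside its range is refused whole. The fingers move at their own pace and stop on an object; FORCE is the grip in N (left out, the last holds). Time passes only in rows, so rows that do not move let the fingers close. It gives the time, the measured TCP pose, the force and the opening at its end, in the units of the state.
- r.get_state(): the state, without advancing time (a new reading comes with each control period).
- r.capture(name): name is "scene" or "top" or "wrist"; returns (picture, depth): 384x512x3 uint8, blue, green, red; 384x512 float32, m along the optical axis (not along the pixel's ray), 0 where there is no reading.
- r.camera_info(name): a dict with "fovy" (degrees; the focal length in pixels is half the picture's height over the tangent of half this angle, whatever the lens; pixels are square), "cx", "cy" (the principal point, pixels), "camera_from_world" (4x4, takes a point from world to camera coordinates). Camera axes: x right, y down, z forward; pixel columns grow to the right and rows downward; lengths in m; the calibration is good to about 2 mm. A picture is of the moment at which its call begins: read the wrist's pose just before it. camera_info takes no time and is no camera call; for the wrist camera it gives the pose at the moment of the call.
- r.close_job(): hands the job in, once; it reports no verdict.
Trained networks look in the newest picture that a camera, given by its name, has taken for a name from the list of things; names that differ only in an ending like _2 or _b are one class to them, and where a whole thing is asked for, a point or a joint stands for the part that bears it (a point fixed in the world has none). Each returns a list of dicts, best first, with "score" (0 to 1); they miss things now and then, are a little off and sometimes report something else, mostly with a low value. They report only what shows in the picture. A call takes as long as a camera call. They do not tell look-alikes from the thing itself.
- r.look_for(query, camera): "rect" ([left, top, right, bottom] in pixels, round what is visible of it).
- r.masks_of(query, camera): "pixels" (384x512 bool, what is visible of it) and "rect" ([left, top, right, bottom] in pixels, round what is visible of it).
The state is a dict: "time_s": time; "joints": joint angles; "qd": joint speeds; "joint_torque": joint torques, N m; "tcp_pos": TCP position; "eef_rot": TCP orientation; "contact_force": force on the tool from outside, world axes, zero at the start; "moment": the same for the moment, N m; "gripper_width": finger opening in m.
Only numpy, scipy, OpenCV 4.12 (cv2) and the standard library are available. Lean on these libraries where they do the work, as an engineer would, in place of code of your own. Each camera call takes 0.05 s, during which the arm holds its last target. There are 200 camera calls.

## Working session

There is one attempt and no reset: what is moved stays moved. The work goes in short steps, Python scripts to look and compute and a shell command to move; the robot and the scene stay as the last step left them, time stands still between calls to the robot, and variables do not carry over. Pictures are saved under pics/ and viewed, about 8 in all and at most 12, crops included, and the job is handed in when it is done.

```bash
mkdir -p pics; cat > h.py <<'E'
import numpy as np, cv2
from plant import r
def cap(n):
    ci=r.camera_info(n); p,d=r.capture(n); return p,d,ci
def pts(d,ci,mask=None):
    f=192/np.tan(np.radians(ci['fovy'])/2)
    v,u=np.nonzero((d>0) if mask is None else (mask&(d>0)))
    z=d[v,u]; c=np.c_[(u-ci['cx'])*z/f,(v-ci['cy'])*z/f,z]
    T=np.linalg.inv(np.array(ci['camera_from_world'])); return c@T[:3,:3].T+T[:3,3],u,v
E
python3 - <<'E'
from h import *
s=r.get_state(); print({k:np.round(v,3) for k,v in s.items()})
im=[]
for n in ['scene','top']:
    p,d,ci=cap(n); im.append(p); print(n,ci['fovy'],np.round(np.linalg.inv(ci['camera_from_world'])[:3],3).tolist())
    for q in ['rack','slider','slider_knob','carton_kept','carton_green','carton_red','mug','honey','lemon']:
        for m in r.masks_of(q,n)[:4]:
            P,_,_=pts(d,ci,m['pixels'])
            if len(P): print(n,q,round(m['score'],2),np.round(m['rect']).tolist(),np.round(np.median(P,0),3),np.round(np.percentile(P,[3,97],axis=0),3).tolist())
cv2.imwrite('pics/a.png',cv2.resize(im[0],(768,576))); cv2.imwrite('pics/b.png',cv2.resize(im[1],(768,576)))
E
```

```text
{'time_s': np.float64(0.0), 'joints': array([ 8.4403e+01,  2.0588e+01,  6.3500e-01, -2.2000e-02, -7.0138e+01,
       -1.6507e+01]), 'qd': array([0.022, 0.037, 0.012, 0.021, 0.015, 0.048]), 'joint_torque': array([ 2.0000e-03, -5.8272e+01,  2.9305e+01,  6.9970e+00,  7.0000e-03,
       -0.0000e+00]), 'tcp_pos': array([0.254, 0.625, 0.226]), 'eef_rot': array([  93.839,   89.907, -108.272]), 'contact_force': array([0.426, 0.542, 0.102]), 'moment': array([ 0.045,  0.001, -0.029]), 'gripper_width': np.float64(0.088)}
scene 52.43047883412504 [[0.819, -0.327, 0.472, 0.079], [-0.574, -0.468, 0.672, -0.634], [0.001, -0.821, -0.571, 0.671]]
scene rack 0.65 [277.0, 185.0, 298.0, 204.0] [0.703 0.06  0.041] [[0.686, 0.047, 0.017], [0.731, 0.085, 0.055]]
scene rack 0.64 [220.0, 194.0, 321.0, 273.0] [ 0.554 -0.069  0.03 ] [[0.509, -0.156, 0.011], [0.62, 0.103, 0.126]]
scene slider 0.95 [259.0, 205.0, 283.0, 252.0] [ 0.555 -0.053  0.052] [[0.527, -0.114, 0.027], [0.591, -0.029, 0.102]]
scene slider_knob 0.8 [259.0, 210.0, 283.0, 254.0] [ 0.556 -0.052  0.049] [[0.528, -0.112, 0.028], [0.584, -0.032, 0.
[... 2006 characters left out ...]
92], [0.606, -0.105, 0.17]]
top carton_green 0.93 [149.0, 177.0, 198.0, 197.0] [0.572 0.311 0.028] [[0.541, 0.24, 0.015], [0.603, 0.384, 0.033]]
top carton_red 0.93 [141.0, 220.0, 188.0, 251.0] [0.418 0.342 0.028] [[0.381, 0.271, 0.0], [0.455, 0.415, 0.033]]
top mug 0.95 [330.0, 224.0, 370.0, 253.0] [ 0.401 -0.225  0.021] [[0.367, -0.268, -0.001], [0.44, -0.175, 0.091]]
top honey 0.92 [133.0, 128.0, 162.0, 154.0] [0.707 0.38  0.106] [[0.681, 0.355, 0.017], [0.742, 0.416, 0.113]]
top lemon 0.84 [240.0, 131.0, 256.0, 150.0] [0.713 0.074 0.046] [[0.689, 0.05, 0.03], [0.742, 0.099, 0.057]]
top lemon 0.24 [150.0, 176.0, 198.0, 200.0] [0.572 0.311 0.028] [[0.54, 0.24, 0.01], [0.603, 0.384, 0.033]]
```

View pics/a.png

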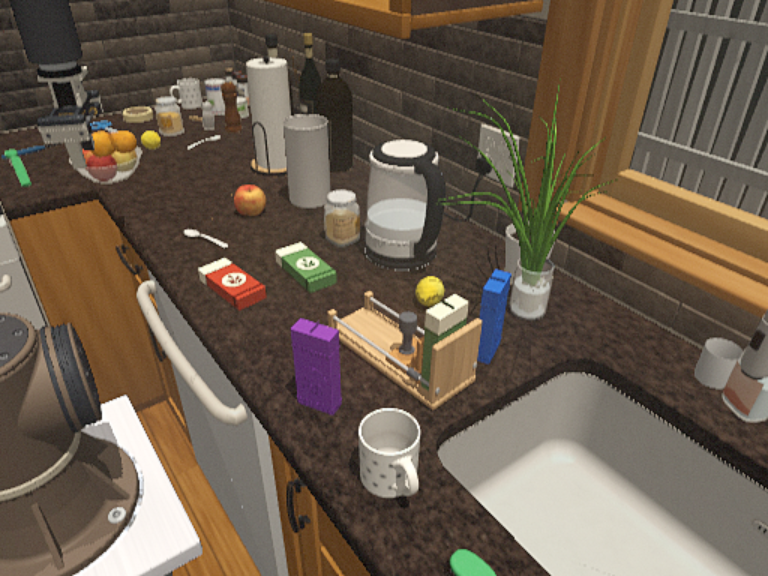

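View pics/b.png

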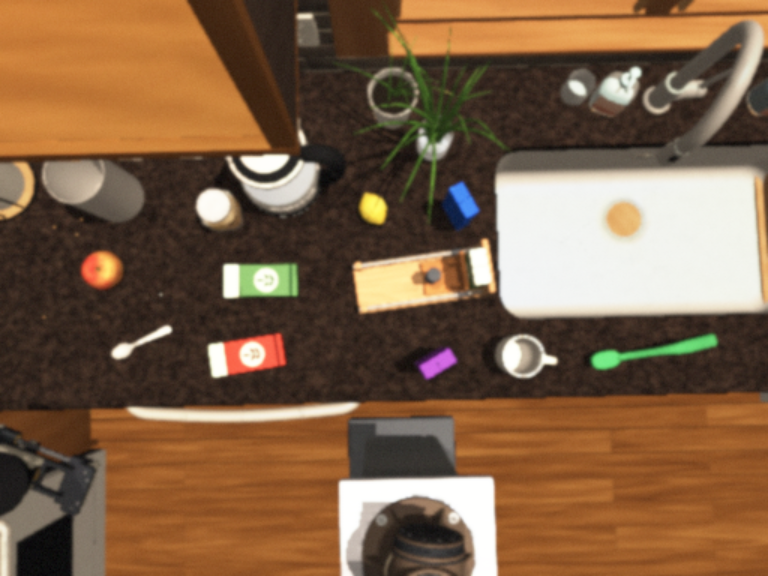

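```bash
cat >> h.py <<'E'
from scipy.spatial.transform import Rotation as Ro
def pose():
    s=r.get_state(); return np.array(s['tcp_pos']),Ro.from_euler('xyz',s['eef_rot'],degrees=True)
def Rt(d,j):
    d=np.array(d,float)/np.linalg.norm(d); j=np.array(j,float); j-=d*(d@j); j/=np.linalg.norm(j)
    return Ro.from_matrix(np.c_[d,j,np.cross(d,j)])
def plan(tcp,d,j,flip=None):
    "turn first (rotvec, tool axes, total rad), then shift in new tool axes (cm)"
    p,R=pose(); best=None
    for s in ([1,-1] if flip is None else [flip]):
        w=(R.inv()*Rt(d,np.array(j)*s)).as_rotvec()
        if best is None or np.linalg.norm(w)<np.linalg.norm(best[0]): best=(w,s)
    w,s=best; R2=R*Ro.from_rotvec(w); D=np.array(tcp)-p
    print('flip',s,'turn',np.round(w,3),'rows>=%.1f'%(np.linalg.norm(w)/.15),'shift new axes',np.round(100*R2.inv().apply(D),2),'old axes',np.round(100*R.inv().apply(D),2))
def st():
    s=r.get_state(); p,R=pose(); print('t',s['time_s'],'tcp',np.round(p,4),'x',np.round(R.as_matrix()[:,0],3),'y',np.round(R.as_matrix()[:,1],3),'J',np.round(s['joints'],0),'F',np.round(s['contact_force'],1),'w',round(s['gripper_width'],4))
E
python3 - <<'E'
from h import *
st(); plan([.54,-.0,.37],[0,0,-1],[.99,.15,0])
E
```

```text
t 1.0 tcp [0.254  0.6254 0.2266] x [-0. -0. -1.] y [-0.376 -0.927  0.   ] J [ 84.  21.   1.  -0. -70. -17.] F [0.3 0.7 0.6] w 0.0874
flip -1 turn [ 1.035 -0.    -0.   ] rows>=6.9 shift new axes [-14.34 -18.91 -66.11] old axes [-14.34  47.18 -50.03]
```

```bash
python3 -m creep '[[0.148,0,0,-2,0,0,100],[0.148,0,0,-2,0,0,100],[0.148,0,0,-2,0,0,100],[0.148,0,0,-2,0,0,100],[0.148,0,0,-2,0,0,100],[0.148,0,0,-2,0,0,100],[0.148,0,0,-2,0,0,100],[0,0,0,0,-1.3,-4.7,100]]' && python3 -m creep '[[0,0,0,0,-1.3,-4.7,100],[0,0,0,0,-1.3,-4.7,100],[0,0,0,0,-1.3,-4.7,100],[0,0,0,0,-1.3,-4.7,100],[0,0,0,0,-1.3,-4.7,100],[0,0,0,0,-1.3,-4.7,100],[0,0,0,0,-1.3,-4.7,100],[0,0,0,0,-1.3,-4.7,100]]' && python3 -m creep '[[0,0,0,0,-1.3,-4.7,100],[0,0,0,0,-1.3,-4.7,100],[0,0,0,0,-1.3,-4.7,100],[0,0,0,0,-1.3,-4.7,100],[0,0,0,0,-1.3,-4.7,100],[0,0,0,0,0,0,100],[0,0,0,0,0,0,100]]'
python3 - <<'E'
from h import *
st(); p,d,ci=cap('wrist'); print(np.round(np.linalg.inv(ci['camera_from_world'])[:3,2:],3).tolist())
for q in ['rack','slider','slider_knob','carton_kept']:
    for m in r.masks_of(q,'wrist')[:3]:
        P,_,_=pts(d,ci,m['pixels']); 
        if len(P): print(q,round(m['score'],2),np.round(m['rect']).tolist(),np.round(np.percentile(P,[3,50,97],axis=0),3).tolist())
cv2.imwrite('pics/c.png',p); np.savez('w1',p=p,d=d,T=ci['camera_from_world'],fovy=ci['fovy'],cx=ci['cx'],cy=ci['cy'])
E
```

```text
time_s: 1.8
tcp_pos: [0.2729, 0.5843, 0.3671]
eef_rot: [-32.4, 89.9, 65.9]
contact_force: [1.9, -1.0, -0.1]
gripper_width: 0.0874
time_s: 2.6
tcp_pos: [0.4328, 0.2225, 0.3671]
eef_rot: [-50.1, 89.9, 48.5]
contact_force: [0.9, -0.2, 0.3]
gripper_width: 0.0875
time_s: 3.3
tcp_pos: [0.5318, 0.0004, 0.3662]
eef_rot: [90.1, 90.0, -171.5]
contact_force: [0.8, 0.4, 0.6]
gripper_width: 0.0878
t 3.3 tcp [5.318e-01 4.000e-04 3.662e-01] x [-0.001 -0.    -1.   ] y [-0.989 -0.145  0.001] J [ 21.   3.  -3.  -0. -83. -13.] F [0.8 0.4 0.6] w 0.0878
[[-0.04, 0.543], [0.268, -0.071], [-0.963, 0.523]]
rack 0.84 [191.0, 40.0, 272.0, 219.0] [[0.512, -0.147, 0.013], [0.563, -0.025, 0.026], [0.617, 0.106, 0.127]]
slider 0.64 [203.0, 78.0, 270.0, 142.0] [[0.533, -0.107, 0.026], [0.569, -0.075, 0.029], [0.611, -0.03, 0.104]]
slider 0.62 [200.0, 46.0, 261.0, 82.0] [[0.545, -0.136, 0.091], [0.576, -0.119, 0.165], [0.606, -0.105, 0.167]]
slider_knob 0.85 [199.0, 80.0, 269.0, 139.0] [[0.532, -0.107, 0.025], [0.569, -0.076, 0.029], [0.611, -0.029, 0.104]]
carton_kept 0.96 [202.0, 45.0, 260.0, 81.0] [[0.545, -0.136, 0.097], [0.576, -0.119, 0.165], [0.606, -0.105, 0.167]]
carton_kept 0.82 [321.0, 122.0, 378.0, 180.0] [[0.373, -0.072, 0.002], [0.404, -0.041, 0.142], [0.422, -0.007, 0.15]]
carton_kept 0.79 [94.0, 48.0, 182.0, 93.0] [[0.671, -0.123, 0.014], [0.695, -0.097, 0.146], [0.73, -0.074, 0.15]]
```

View pics/c.png

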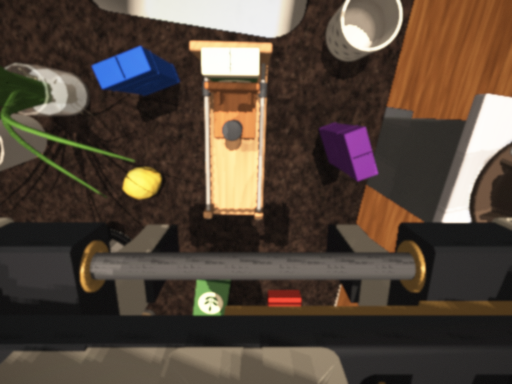

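```bash
python3 - <<'E'
from h import *
z=np.load('w1.npz'); ci=dict(fovy=z['fovy'],cx=z['cx'],cy=z['cy'],camera_from_world=z['T'])
P,u,v=pts(z['d'],ci)
B=(v<225)&(u>180)&(u<285)
def sel(lo,hi,extra=True): return P[B&(P[:,2]>lo)&(P[:,2]<hi)&extra]
Q=sel(.009,.021); 
r1=cv2.minAreaRect(Q[:,:2].astype('f')*1000); print('tray',len(Q),r1,np.median(Q[:,2]))
Q=sel(.009,.14,P[:,0]<.66); print('all',cv2.minAreaRect(Q[:,:2].astype('f')*1000))
Q=sel(.155,.18); r2=cv2.minAreaRect(Q[:,:2].astype('f')*1000); print('kept top',len(Q),r2,np.median(Q[:,2]),np.ptp(Q,axis=0))
Q=sel(.118,.135); print('panel top',len(Q),cv2.minAreaRect(Q[:,:2].astype('f')*1000),np.median(Q[:,2]))
k=(u>218)&(u<248)&(v>112)&(v<148)
Q=sel(.09,.11,k); print('knob',len(Q),cv2.minAreaRect(Q[:,:2].astype('f')*1000),np.median(Q[:,2]))
Q=sel(.09,.11,~k&(v>60)); print('board',len(Q),cv2.minAreaRect(Q[:,:2].astype('f')*1000),np.median(Q[:,2]))
E
```

```text
tray 4346 ((564.8466796875, -12.054641723632812), (104.11582946777344, 257.0090637207031), 6.897563457489014) 0.014811651678718285
all ((565.516845703125, -17.594345092773438), (104.11582946777344, 268.1693115234375), 6.897563457489014)
kept top 1605 ((575.64111328125, -122.09872436523438), (65.51431274414062, 28.831993103027344), 7.6927056312561035) 0.16496546829954523 [0.06668567 0.03577376 0.01797166]
panel top 707 ((578.4719848632812, -129.0738525390625), (102.47607421875, 43.713809967041016), 7.05955171585083) 0.12653734597807287
knob 339 ((568.2824096679688, -41.41022491455078), (29.21034049987793, 28.158246994018555), 89.14512634277344) 0.0996331091448302
board 546 ((576.0945434570312, -101.62894439697266), (75.46865844726562, 13.093151092529297), 7.860802173614502) 0.10321612041209316
```

```bash
python3 - <<'E'
from h import *
plan([.5683,-.0415,.072],[0,0,-1],[.993,.12,0],-1)
E
```

```text
flip -1 turn [0.031 0.    0.001] rows>=0.2 shift new axes [29.49 -3.13 -4.84] old axes [29.49 -2.96 -4.94]
```

```bash
python3 -m creep '[[0.031,0,0,4,-0.8,-1.2,100],[0,0,0,4.5,-0.8,-1.2,100],[0,0,0,4.5,-0.8,-1.2,100],[0,0,0,4.5,-0.73,-1.24,100],[0,0,0,3,0,0,100],[0,0,0,3,0,0,100],[0,0,0,0,0,0,100]]' 20 
python3 - <<'E'
from h import *
st();plan([.5683,-.0415,.072],[0,0,-1],[.993,.12,0],-1)
E
```

```text
time_s: 4.25
tcp_pos: [0.566, -0.0418, 0.1277]
eef_rot: [90.5, 89.6, -172.7]
contact_force: [0.6, -0.5, 0.6]
gripper_width: 0.0879
t 4.25 tcp [ 0.566  -0.0418  0.1277] x [-0.007 -0.001 -1.   ] y [-0.993 -0.119  0.007] J [ 15.  16. -20.  -0. -54.  -9.] F [ 0.6 -0.5  0.6] w 0.0879
flip -1 turn [-0.001 -0.    -0.007] rows>=0.0 shift new axes [ 5.57 -0.23  0.  ] old axes [ 5.57 -0.27  0.  ]
```

```bash
python3 -m creep '[[0,0,0,2.8,-0.1,0,100],[0,0,0,2.7,0,0,100],[0,0,0,0,0,0,0],[0,0,0,0,0,0,0],[0,0,0,0,0,0,0],[0,0,0,0,0,0,0],[0,0,0,0,0,0,0],[0,0,0,0,0,0,0]]' 20; python3 -m creep '[[0,0,0,0,0,0.5,0],[0,0,0,0,0,1.5,0],[0,0,0,0,0,2,0],[0,0,0,0,0,2,0],[0,0,0,0,0,2,0],[0,0,0,0,0,2,0],[0,0,0,0,0,1.5,0],[0,0,0,0,0,0,0]]'
python3 - <<'E'
from h import *
st();plan([.5683-.0139,-.0415+.115,.072],[0,0,-1],[.993,.12,0],-1)
E
```

```text
time_s: 5.05
tcp_pos: [0.5701, -0.0423, 0.0773]
eef_rot: [-84.6, 89.9, 12.2]
contact_force: [-0.9, 0.5, -0.1]
gripper_width: 0.0454
time_s: 5.85
tcp_pos: [0.5561, 0.074, 0.0766]
eef_rot: [-68.8, 90.0, 28.1]
contact_force: [-0.9, -0.8, 0.3]
gripper_width: 0.0004
t 5.85 tcp [0.5561 0.074  0.0766] x [ 0.  0. -1.] y [-0.993 -0.12  -0.   ] J [ 28.  18. -25.  -0. -47. -21.] F [-0.9 -0.8  0.3] w 0.0004
flip -1 turn [-0.  0.  0.] rows>=0.0 shift new axes [ 0.46  0.18 -0.03] old axes [ 0.46  0.18 -0.03]
```

```bash
cat >> h.py <<'E'
def topview(n='scene'):
    p,d,ci=cap(n); P,u,v=pts(d,ci); return p,d,ci,P,u,v
def rackxy(P):
    ex=np.array([.121,-.9927]); ey=np.array([.9927,.121]); D=P[:,:2]-np.array([.5655,-.0176]); return np.c_[D@ex,D@ey,P[:,2]]
def w(x,y,z=0):
    ex=np.array([.121,-.9927]); ey=np.array([.9927,.121]); q=np.array([.5655,-.0176])+x*ex+y*ey; return [q[0],q[1],z]
E
python3 - <<'E'
from h import *
p,d,ci=cap('scene'); 
P,u,v=pts(d,ci); X=rackxy(P)
print(rackxy(pose()[0][None]))
for n,lo,hi in (('knob/board',.085,.11),):
    Q=X[(X[:,2]>lo)&(X[:,2]<hi)&(abs(X[:,1])<.06)&(abs(X[:,0])<.14)]
    h,e=np.histogram(Q[:,0],bins=np.arange(-.14,.145,.01)); print(dict(zip(np.round(e,2),h)))
cv2.imwrite('pics/d.png',cv2.resize(p[130:300,150:400],(750,510)))
E
```

```text
[[-0.09118586  0.0016226   0.07657875]]
{np.float64(-0.14): np.int64(0), np.float64(-0.13): np.int64(0), np.float64(-0.12): np.int64(0), np.float64(-0.11): np.int64(6), np.float64(-0.1): np.int64(20), np.float64(-0.09): np.int64(78), np.float64(-0.08): np.int64(7), np.float64(-0.07): np.int64(0), np.float64(-0.06): np.int64(0), np.float64(-0.05): np.int64(0), np.float64(-0.04): np.int64(0), np.float64(-0.03): np.int64(0), np.float64(-0.02): np.int64(0), np.float64(-0.01): np.int64(0), np.float64(0.0): np.int64(0), np.float64(0.01): np.int64(21), np.float64(0.02): np.int64(44), np.float64(0.03): np.int64(52), np.float64(0.04): np.int64(4), np.float64(0.05): np.int64(0), np.float64(0.06): np.int64(0), np.float64(0.07): np.int64(0), np.float64(0.08): np.int64(40), np.float64(0.09): np.int64(23), np.float64(0.1): np.int64(25), np.float64(0.11): np.int64(0), np.float64(0.12): np.int64(19), np.float64(0.13): np.int64(248)}
```

View pics/d.png

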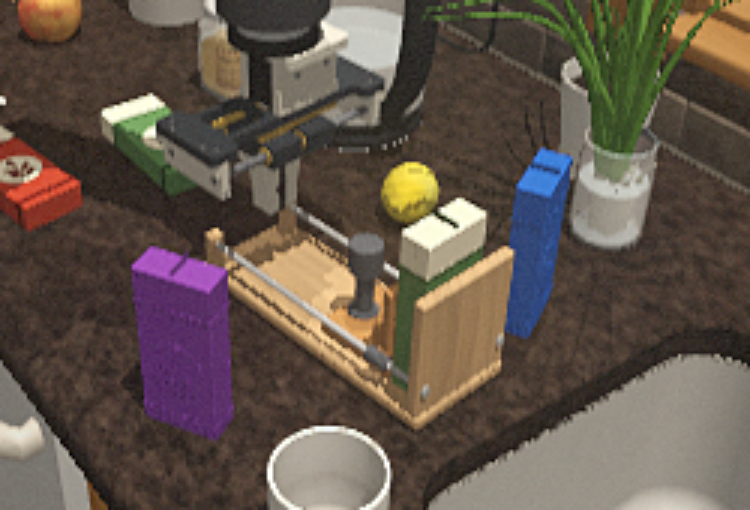

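```bash
python3 -m creep '[[0,0,0,0,0,0,100],[0,0,0,0.2,0.2,0,100],[0,0,0,0.2,0,0,100],[0,0,0,0,0,0,100],[0,0,0,0,0,0,100],[0,0,0,0,0,0,100],[0,0,0,0,0,-3,100],[0,0,0,0,0,-3,100]]' 25; python3 -m creep '[[0,0,0,0,0,-3,60],[0,0,0,0,0,-2.5,30],[0,0,0,0,0,0,0],[0,0,0,0,0,0,0],[0,0,0,0,0,0,0],[0,0,0,0,0,0,0],[0,0,0,0,0,0,0],[0,0,0,0,0,0,0]]'
python3 - <<'E'
from h import *
st();print(rackxy(pose()[0][None]))
E
```

```text
time_s: 6.7
tcp_pos: [0.5616, 0.012, 0.0727]
eef_rot: [-81.6, 90.0, 15.3]
contact_force: [0.6, 0.4, 0.0]
gripper_width: 0.059
time_s: 7.5
tcp_pos: [0.5681, -0.0419, 0.0726]
eef_rot: [-78.9, 90.0, 18.0]
contact_force: [2.0, 0.1, -1.7]
gripper_width: 0.0293
t 7.5 tcp [ 0.5681 -0.0419  0.0726] x [ 0.001  0.    -1.   ] y [-0.993 -0.118 -0.001] J [ 15.  19. -24.  -0. -47.  -9.] F [ 2.   0.1 -1.7] w 0.0293
[[ 0.02446306 -0.00034606  0.07260862]]
```

Gripped at 29.3 mm (knob 30). Slide back, then release and rise.

```bash
python3 -m creep '[[0,0,0,0,0,0.5,0],[0,0,0,0,0,1.5,0],[0,0,0,0,0,2,0],[0,0,0,0,0,2,0],[0,0,0,0,0,2,0],[0,0,0,0,0,2,0],[0,0,0,0,0,1.5,0],[0,0,0,0,0,0,0]]'
python3 - <<'E'
from h import *
st();print(rackxy(pose()[0][None]))
E
python3 -m creep '[[0,0,0,0,0,0,100],[0,0,0,0,0,0,100],[0,0,0,0,0,0,100],[0,0,0,-2,0,0,100],[0,0,0,-4,0,0,100],[0,0,0,-5,0,0,100],[0,0,0,-5,0,0,100],[0,0,0,-4,0,0,100]]'
python3 - <<'E'
from h import *
st()
for n in ['top','scene']:
    p,d,ci,P,u,v=topview(n); X=rackxy(P)
    for q in ['carton_green','carton_red']:
        for m in r.masks_of(q,n)[:1]:
            Q,_,_=pts(d,ci,m['pixels']); Q=Q[(Q[:,2]>.02)&(Q[:,2]<.05)]; print(n,q,round(m['score'],2),cv2.minAreaRect(Q[:,:2].astype('f')*1000),np.median(Q[:,2]))
    Q=X[(X[:,2]>.085)&(X[:,2]<.11)&(abs(X[:,1])<.05)&(abs(X[:,0])<.11)]
    h,e=np.histogram(Q[:,0],bins=np.arange(-.12,.11,.01)); print(h)
    Q=X[(X[:,2]>.155)&(X[:,2]<.18)&(abs(X[:,1])<.05)&(abs(X[:,0])<.14)]; print('kept',cv2.minAreaRect(Q[:,:2].astype('f')*1000))
E
```

```text
time_s: 8.3
tcp_pos: [0.5542, 0.0734, 0.0726]
eef_rot: [-72.4, 90.0, 24.4]
contact_force: [2.4, 0.8, -2.0]
gripper_width: 0.0297
t 8.3 tcp [0.5542 0.0734 0.0726] x [ 0.  0. -1.] y [-0.993 -0.12  -0.   ] J [ 28.  18. -25.   0. -46. -21.] F [ 2.4  0.8 -2. ] w 0.0297
[[-0.09168159 -0.00017087  0.0726134 ]]
time_s: 9.1
tcp_pos: [0.5543, 0.071, 0.2759]
eef_rot: [-78.1, 89.9, 18.7]
contact_force: [0.3, 1.3, -0.4]
gripper_width: 0.0857
t 9.1 tcp [0.5543 0.071  0.2759] x [ 0.002  0.001 -1.   ] y [-0.993 -0.117 -0.002] J [ 27.   8. -10.   0. -72. -21.] F [ 0.3  1.3 -0.4] w 0.0857
top carton_green 0.4 ((599.7872924804688, 376.3160095214844), (9.838711738586426, 16.113780975341797), 1.2338778972625732) 0.02749607092197226
[ 0  0  0  0  0  0  0  0 26 13  0  0  0  0  0  0  0  0  0  0  0 37]
kept ((105.56394958496094, -2.3129005432128906), (28.77462387084961, 65.38516235351562), 1.0366334915161133)
scene carton_green 0.61 ((571.7059936523438, 314.11004638671875), (156.62168884277344, 67.88407135009766), 89.30126953125) 0.027273446758620423
[  0   7  30  38  29   0   0   0  38 156   0   0   0   0   0   0   0   0
   0   0   0  21]
kept ((106.17051696777344, -3.285736083984375), (30.140954971313477, 67.42170715332031), 0.414362370967865)
```

```bash
python3 - <<'E'
from h import *
p,d,ci,P,u,v=topview('scene'); im=p.reshape(-1,3)
hsv=cv2.cvtColor(p,cv2.COLOR_BGR2HSV)[v,u].astype(int)
box=(P[:,0]>.34)&(P[:,0]<.65)&(P[:,1]>.2)&(P[:,1]<.46)&(P[:,2]>.02)&(P[:,2]<.05)
for n,b in (('red',box&(P[:,0]<.49)),('green',box&(P[:,0]>.51))):
    Q=P[b]; print(n,len(Q),cv2.minAreaRect(Q[:,:2].astype('f')*1000),np.median(Q[:,2]))
plan([.572,.311,.12],[0,0,-1],[1,0.01,0],-1)
E
```

```text
red 659 ((416.48211669921875, 343.6052551269531), (66.73590850830078, 155.35845947265625), 7.9508137702941895) 0.027214280155099302
green 580 ((571.2338256835938, 312.8551330566406), (154.7002716064453, 66.83328247070312), 89.55272674560547) 0.027243907339417728
flip -1 turn [ 0.107 -0.001 -0.002] rows>=0.7 shift new axes [15.13 -2.09 23.97] old axes [15.11 -4.68 23.61]
```

```bash
python3 -m creep '[[0.107,0,0,1,-0.3,4,100],[0,0,0,2,-0.35,4,100],[0,0,0,3,-0.35,4,100],[0,0,0,3,-0.35,4,100],[0,0,0,3,-0.35,4,100],[0,0,0,3,-0.35,4,100],[0,0,0,0,0,0,100]]'
python3 - <<'E'
from h import *
st(); plan([.5715,.312,.008],[0,0,-1],[1,0.01,0],-1)
E
```

```text
time_s: 10.15
tcp_pos: [0.5652, 0.3134, 0.1157]
eef_rot: [129.1, 89.4, -140.1]
contact_force: [-1.1, -0.8, -0.5]
gripper_width: 0.088
t 10.15 tcp [0.5652 0.3134 0.1157] x [-0.007 -0.006 -1.   ] y [-1.    -0.013  0.008] J [ 46.  23. -11.  -0. -57. -45.] F [-1.1 -0.8 -0.5] w 0.088
flip -1 turn [ 0.003 -0.006 -0.008] rows>=0.1 shift new axes [10.77 -0.63 -0.15] old axes [10.76 -0.71 -0.09]
```

```bash
python3 -m creep '[[0,0,0,3,-0.2,0,100],[0,0,0,3,-0.2,0,100],[0,0,0,3,0,0,100],[0,0,0,1.7,0,0,80],[0,0,0,0,0,0,50],[0,0,0,0,0,0,50],[0,0,0,0,0,0,50],[0,0,0,0,0,0,50]]' 20; python3 -m creep '[[0,0,0,-1,0,0,50],[0,0,0,0,1,-2,50],[0,0,0,0,1.2,-3,50],[0,0,0,0,0,-1.5,50],[0,0,0,0.8,0,0,50],[0,0,0,0,0,0,50],[0,0,0,0,0,0,100],[0,0,0,0,0,0,100]]'
python3 - <<'E'
from h import *
st()
E
```

```text
time_s: 10.95
tcp_pos: [0.5723, 0.312, 0.0171]
eef_rot: [-46.4, 89.9, 44.2]
contact_force: [-0.4, 0.0, -0.8]
gripper_width: 0.0649
time_s: 11.75
tcp_pos: [0.5511, 0.2472, 0.0182]
eef_rot: [-64.7, 90.0, 26.0]
contact_force: [-0.1, -0.2, -0.6]
gripper_width: 0.0756
t 11.75 tcp [0.5511 0.2472 0.0182] x [ 0.001  0.    -1.   ] y [-1.    -0.012 -0.001] J [ 43.  26. -22.   0. -42. -42.] F [-0.1 -0.2 -0.6] w 0.0756
```

```bash
python3 - <<'E'
from h import *
d=np.array([-.0,-.839,-.545]); t=np.array([.551,.292,.012]); plan(t-.06*d,d,[1,.01,0],-1)
E
```

```text
flip -1 turn [0.005 0.995 0.009] rows>=6.6 shift new axes [-9.43 -0.01  2.96] old axes [-2.65 -0.11  9.52]
```

```bash
python3 -m creep '[[0,0,0,-3,0,0,100],[0,0,0,-4,0,2,100],[0,0,0,-4,0,3,100],[0,0,0,-2,0,3,100],[0,0.142,0,0,0,0,100],[0,0.142,0,0,0,0,100],[0,0.142,0,0,0,0,100],[0,0.142,0,0,0,0,100]]'; python3 -m creep '[[0,0.142,0,0,0,0,100],[0,0.142,0,0,0,0,100],[0,0.142,0,0,0,0,100],[0,0,0,0,0,0,100],[0,0,0,0,0,0,100]]'
python3 - <<'E'
from h import *
st()
d=np.array([-.0,-.839,-.545]); t=np.array([.551,.292,.012]); plan(t-.06*d,d,[1,.01,0],-1)
p,d,ci,P,u,v=topview('scene')
b=(P[:,0]>.51)&(P[:,0]<.62)&(P[:,1]>.1)&(P[:,1]<.36)&(P[:,2]>.02)&(P[:,2]<.05)
print(cv2.minAreaRect(P[b][:,:2].astype('f')*1000))
E
```

```text
time_s: 12.55
tcp_pos: [0.5501, 0.3279, 0.1494]
eef_rot: [-179.7, 57.2, -89.0]
contact_force: [-0.1, -0.2, -0.0]
gripper_width: 0.0877
time_s: 13.05
tcp_pos: [0.5493, 0.327, 0.1456]
eef_rot: [179.9, 33.0, -89.4]
contact_force: [0.0, -0.4, 0.0]
gripper_width: 0.0873
t 13.05 tcp [0.5493 0.327  0.1456] x [ 0.009 -0.839 -0.544] y [-1.    -0.012  0.002] J [ 62.  46.   3.  24. -99. -69.] F [ 0.  -0.4  0. ] w 0.0873
flip -1 turn [ 0.003 -0.001  0.009] rows>=0.1 shift new axes [ 4.21 -0.22  9.3 ] old axes [ 4.21 -0.2   9.3 ]
((553.447265625, 212.15957641601562), (76.22982788085938, 230.25685119628906), 4.694423198699951)
```

```bash
python3 - <<'E'
from h import *
p,d,ci,P,u,v=topview('scene')
b=(P[:,0]>.50)&(P[:,0]<.62)&(P[:,1]>.14)&(P[:,1]<.36)&(P[:,2]>.022)&(P[:,2]<.04)
print(b.sum(),cv2.minAreaRect(P[b][:,:2].astype('f')*1000))
print(np.percentile(P[b],[1,99],axis=0))
E
```

```text
632 ((550.21337890625, 248.5944366455078), (67.5694580078125, 155.26612854003906), 0.12919503450393677)
[[0.51784145 0.1728427  0.02287026]
 [0.58268724 0.32247906 0.03074672]]
```

```bash
python3 -m creep '[[0,0,0,1.2,0,3,100],[0,0,0,1.5,-0.1,3,100],[0,0,0,1.5,0,3.2,100],[0,0,0,0,0,0,100]]'
python3 - <<'E'
from h import *
st()
d=np.array([-.0,-.839,-.545]); t=np.array([.551,.292,.012]); plan(t,d,[1,.005,0],-1)
E
```

```text
time_s: 13.55
tcp_pos: [0.5498, 0.3401, 0.0464]
eef_rot: [179.9, 33.0, -89.5]
contact_force: [-0.4, -0.4, 0.1]
gripper_width: 0.0876
t 13.55 tcp [0.5498 0.3401 0.0464] x [ 0.007 -0.838 -0.545] y [-1.    -0.01   0.002] J [ 62.  53.   3.  24. -93. -72.] F [-0.4 -0.4  0.1] w 0.0876
flip -1 turn [0.004 0.001 0.007] rows>=0.1 shift new axes [ 5.91 -0.12  0.26] old axes [ 5.91 -0.08  0.26]
```

```bash
python3 -m creep '[[0,0,0,2,-0.1,0,100],[0,0,0,2,0,0.1,100],[0,0,0,2,0,0.1,100],[0,0,0,0,0,0,60],[0,0,0,0,0,0,50],[0,0,0,0,0,0,50],[0,0,0,0,0,0,50],[0,0,0,0,0,0,50]]' 40
python3 - <<'E'
from h import *
st()
E
```

```text
time_s: 14.35
tcp_pos: [0.5527, 0.2933, 0.0153]
eef_rot: [-179.9, 33.1, -89.2]
contact_force: [-0.6, 2.3, 6.7]
gripper_width: 0.0646
t 14.35 tcp [0.5527 0.2933 0.0153] x [ 0.011 -0.838 -0.546] y [-1.    -0.012 -0.002] J [ 60.  53.  -4.  25. -87. -74.] F [-0.6  2.3  6.7] w 0.0646
```

```bash
python3 -m creep '[[0,0,0,-0.8,0,-1.2,50],[0,0,0,-2.2,0,-3.3,50],[0,0,0,-2.2,0,-3.3,50],[0,0,0,-2.2,0,-3.3,50],[0,0,0,-2.2,0,-3.3,50],[0,0,0,-2.2,0,-3.3,50],[0,0,0,2,0,-1.3,50],[0,0,0,2.9,0,-1.9,50]]'; python3 -m creep '[[0,0,0,2.9,0,-1.9,50],[0,0,0,2.9,0,-1.9,50],[0,-0.143,0,0,0,0,50],[0,-0.143,0,0,0,0,50],[0,-0.143,0,0,0,0,50],[0,-0.143,0,0,0,0,50],[0,-0.143,0,0,0,0,50],[0,-0.143,0,0,0,0,50]]';  python3 -m creep '[[0,-0.143,0,0,0,0,50],[0,-0.143,0,0,0,0,50],[0,-0.143,0,0,0,0,50],[0,-0.143,0,0,0,0,50],[0,-0.143,0,0,0,0,50],[0,0,0,0,0,0,50],[0,0,0,0,0,0,50]]'
python3 - <<'E'
from h import *
st(); ex=np.array([.121,-.9927,0])
d=-.546*ex+np.array([0,0,-.838]); plan(w(.072+.0013,0,.30),d,[.9927,.121,0],-1)
E
```

```text
time_s: 15.15
tcp_pos: [0.5528, 0.2373, 0.2276]
eef_rot: [-179.9, 33.3, -89.2]
contact_force: [0.0, 0.8, -0.8]
gripper_width: 0.0649
time_s: 15.95
tcp_pos: [0.5534, 0.1673, 0.2285]
eef_rot: [-178.6, 82.6, -87.9]
contact_force: [-0.4, -0.4, -1.7]
gripper_width: 0.065
time_s: 16.65
tcp_pos: [0.5538, 0.1647, 0.2267]
eef_rot: [0.0, 56.9, 90.5]
contact_force: [1.1, -1.0, -0.6]
gripper_width: 0.065
t 16.65 tcp [0.5538 0.1647 0.2267] x [-0.004  0.546 -0.838] y [-1.    -0.008  0.   ] J [ 12.  12.  -5. -35. -69.   0.] F [ 1.1 -1.  -0.6] w 0.065
flip -1 turn [-0.095  0.     0.062] rows>=0.8 shift new axes [-20.1    1.05 -17.42] old axes [-20.08  -1.85 -17.38]
```

```bash
python3 -m creep '[[-0.095,0,0.062,-3.3,0,-2.5,50],[0,0,0,-3.4,0.2,-3,50],[0,0,0,-3.4,0.2,-3,50],[0,0,0,-3.4,0.2,-3,50],[0,0,0,-3.3,0.2,-3,50],[0,0,0,-3.3,0.2,-2.9,50],[0,0,0,0,0,0,50],[0,0,0,0,0,0,50]]'
python3 - <<'E'
from h import *
st(); ex=np.array([.121,-.9927,0])
d=-.546*ex+np.array([0,0,-.838]); plan(w(.072+.0013,0,.30),d,[.9927,.121,0],-1)
p,d,ci,P,u,v=topview('scene'); X=rackxy(P)
for lo,hi in((.16,.175),(.20,.245),(.245,.262)):
    Q=X[(X[:,2]>lo)&(X[:,2]<hi)&(abs(X[:,1])<.05)&(X[:,0]>.03)&(X[:,0]<.13)]; print(lo,len(Q),np.round(np.percentile(Q,[2,50,98],axis=0),4).tolist() if len(Q) else '')
cv2.imwrite('pics/e.png',cv2.resize(p[80:300,180:400],(660,660))[:600])
E
```

```text
time_s: 17.45
tcp_pos: [0.5711, -0.088, 0.2998]
eef_rot: [0.0, 56.9, 97.2]
contact_force: [0.5, -0.2, -1.4]
gripper_width: 0.0648
t 17.45 tcp [ 0.5711 -0.088   0.2998] x [-0.068  0.541 -0.838] y [-0.992 -0.125  0.   ] J [-12.  19.  12. -31. -95.  20.] F [ 0.5 -0.2 -1.4] w 0.0648
flip -1 turn [ 0.003 -0.001 -0.002] rows>=0.0 shift new axes [-0.16 -0.29 -0.22] old axes [-0.16 -0.29 -0.22]
0.16 273 [[0.0931, -0.0364, 0.1607], [0.1086, -0.0072, 0.1655], [0.1205, 0.0273, 0.1702]]
0.2 506 [[0.0581, -0.0387, 0.2009], [0.0833, -0.0225, 0.2231], [0.0854, 0.0254, 0.2442]]
0.245 199 [[0.0583, -0.0377, 0.2455], [0.0833, -0.0221, 0.2534], [0.0855, 0.0245, 0.2614]]
```

View pics/e.png

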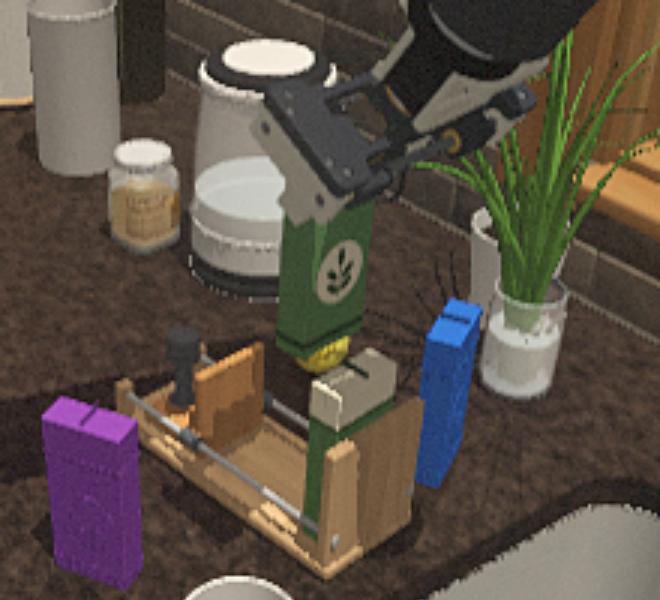

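```bash
python3 -m creep '[[0,0,0,2.1,-0.25,-1.36,50],[0,0,0,2.1,0,-1.36,50],[0,0,0,2.1,0,-1.36,50],[0,0,0,2.1,0,-1.36,50],[0,0,0,2.1,0,-1.36,50],[0,0,0,2.1,0,-1.36,50],[0,0,0,0.84,0,-0.55,50],[0,0,0,0,0,0,50]]'
python3 - <<'E'
from h import *
st(); print(rackxy(pose()[0][None]))
E
```

```text
time_s: 18.3
tcp_pos: [0.5724, -0.0859, 0.1383]
eef_rot: [0.3, 56.8, 97.5]
contact_force: [0.3, 0.5, -0.8]
gripper_width: 0.0649
t 18.3 tcp [ 0.5724 -0.0859  0.1383] x [-0.071  0.543 -0.837] y [-0.992 -0.126  0.003] J [-12.  26.   2. -32. -79.  29.] F [ 0.3  0.5 -0.8] w 0.0649
[[ 0.06863994 -0.00136961  0.13825774]]
```

Lower about 3 mm more and look at the force.

```bash
python3 -m creep '[[0,0,0,0.13,0,-0.08,50],[0,0,0,0.13,0,-0.08,50],[0,0,0,0,0,0,50]]'
python3 - <<'E'
from h import *
st(); print(rackxy(pose()[0][None]))
p,d,ci,P,u,v=topview('scene'); X=rackxy(P)
for lo,hi in((.10,.13),(.13,.16),(.155,.175),):
    Q=X[(X[:,2]>lo)&(X[:,2]<hi)&(X[:,1]<-.025)&(X[:,1]>-.045)&(X[:,0]>.03)&(X[:,0]<.13)]; print(lo,np.histogram(Q[:,0],bins=np.arange(.04,.13,.004)))
E
```

```text
time_s: 18.6
tcp_pos: [0.5736, -0.0876, 0.1373]
eef_rot: [-0.2, 56.9, 97.0]
contact_force: [-1.2, 0.2, -0.3]
gripper_width: 0.0648
t 18.6 tcp [ 0.5736 -0.0876  0.1373] x [-0.067  0.543 -0.837] y [-0.992 -0.124 -0.002] J [-12.  26.   2. -32. -79.  29.] F [-1.2  0.2 -0.3] w 0.0648
[[ 0.0704288  -0.00046214  0.13732021]]
0.1 (array([ 0,  0,  0,  1,  9,  8, 10, 10, 10,  7, 15,  2,  0,  3,  9, 11, 13,
        9,  8,  5,  7, 12]), array([0.04 , 0.044, 0.048, 0.052, 0.056, 0.06 , 0.064, 0.068, 0.072,
       0.076, 0.08 , 0.084, 0.088, 0.092, 0.096, 0.1  , 0.104, 0.108,
       0.112, 0.116, 0.12 , 0.124, 0.128]))
0.13 (array([ 0,  0,  0,  0,  0,  0,  0,  0,  0,  0,  0,  0,  0,  0,  0,  0,  2,
        4,  7,  9, 23,  4]), array([0.04 , 0.044, 0.048, 0.052, 0.056, 0.06 , 0.064, 0.068, 0.072,
       0.076, 0.08 , 0.084, 0.088, 0.092, 0.096, 0.1  , 0.104, 0.108,
       0.112, 0.116, 0.12 , 0.124, 0.128]))
0.155 (array([0, 0, 0, 0, 0, 0, 0, 0, 0, 0, 0, 0, 0, 0, 0, 0, 0, 0, 0, 0, 0, 0]), array([0.04 , 0.044, 0.048, 0.052, 0.056, 0.06 , 0.064, 0.068, 0.072,
       0.076, 0.08 , 0.084, 0.088, 0.092, 0.096, 0.1  , 0.104, 0.108,
       0.112, 0.116, 0.12 , 0.124, 0.128]))
```

```bash
python3 -m creep '[[0,0,0,0.17,0,-0.11,50],[0,0,0,0,0,0,50]]';python3 -m creep '[[0,0,0,0.17,0,-0.11,50],[0,0,0,0,0,0,50]]'
```

```text
time_s: 18.85
tcp_pos: [0.5736, -0.0879, 0.1359]
eef_rot: [-0.2, 56.9, 97.0]
contact_force: [-1.6, -0.6, 8.6]
gripper_width: 0.0652
time_s: 19.05
tcp_pos: [0.5735, -0.0879, 0.1358]
eef_rot: [-0.3, 56.8, 97.0]
contact_force: [-4.2, -0.7, 20.2]
gripper_width: 0.0647
```

```bash
python3 -m creep '[[0,0,0,-0.17,0,0.11,50],[0,0,0,0,0,0,90],[0,0,0,0,0,0,90],[0,0,0,-0.5,0,0,90],[0,0,0,-1.5,0,0,90],[0,0,0,-4,0,0,90],[0,0,0,-4.5,0,0,90],[0,0,0,-4.5,0,0,90]]'
python3 - <<'E'
from h import *
st()
p,d,ci,P,u,v=topview('scene'); X=rackxy(P)
for lo,hi in((.06,.09),(.10,.13),(.16,.175),):
    Q=X[(X[:,2]>lo)&(X[:,2]<hi)&(X[:,1]<.045)&(X[:,1]>-.045)&(X[:,0]>.0)&(X[:,0]<.14)]; print(lo,np.histogram(Q[:,0],bins=np.arange(.04,.13,.004))[0])
E
```

```text
time_s: 19.85
tcp_pos: [0.5832, -0.1705, 0.2621]
eef_rot: [-0.0, 56.9, 97.1]
contact_force: [1.3, 0.5, 0.1]
gripper_width: 0.0788
t 19.85 tcp [ 0.5832 -0.1705  0.2621] x [-0.068  0.542 -0.838] y [-0.992 -0.124 -0.   ] J [-18.  25.  16. -30. -96.  26.] F [1.3 0.5 0.1] w 0.0788
0.06 [ 0  0  0  0  8 15  9 16 13 10 22  5  9 12 12 12 12  3  0  0  0  0]
0.1 [ 0  0  0  0 10 10 15 13 11 12 27  7  8 14 11 17 13 10 58 26  3 46]
0.16 [ 0  0  0  2 24 34 26 33 33 31 42 22 31 30 33 31 34 36 63  9  0  0]
```

```bash
python3 - <<'E'
from h import *
p,R=pose(); M=R.as_matrix(); plan([.44,.36,.27],M[:,0],M[:,1],1)
E
```

```text
flip 1 turn [0. 0. 0.] rows>=0.0 shift new axes [29.5   7.8  46.34] old axes [29.5   7.8  46.34]
```

```bash
python3 -m creep '[[0,0,0,2.4,0.6,3.8,100],[0,0,0,2.4,0.6,3.8,100],[0,0,0,2.4,0.6,3.8,100],[0,0,0,2.4,0.6,3.8,100],[0,0,0,2.4,0.6,3.8,100],[0,0,0,2.4,0.6,3.8,100],[0,0,0,2.5,0.7,3.9,100],[0,0,0,2.5,0.7,3.9,100]]'; python3 -m creep '[[0,0,0,2.5,0.7,3.9,100],[0,0,0,2.5,0.7,3.9,100],[0,0,0,2.5,0.7,3.9,100],[0,0,0,2.5,0.7,3.9,100],[0,0.143,0,0,0,0,100],[0,0.143,0,0,0,0,100],[0,0.143,0,0,0,0,100],[0,0.143,0,0,0,0,100]]'; python3 -m creep '[[0,0.143,0,0,0,0,100],[0,0.143,0,0,0,0,100],[0,0.143,0,0,0,0,100],[0,0.143,0,0,0,0,100],[0,0.143,0,0,0,0,100],[0,0.143,0,0,0,0,100],[0,0.143,0,0,0,0,100],[0,0,0,0,0,0,100]]'
python3 - <<'E'
from h import *
st(); l=np.array([-.138,.990,0]); d=-.839*l+[0,0,-.545]; t=np.array([.4102,.3883,.0145]); plan(t-.06*d,d,[.99,.138,0],-1)
p,dd,ci,P,u,v=topview('top')
b=(P[:,0]>.34)&(P[:,0]<.49)&(P[:,1]>.2)&(P[:,1]<.46)&(P[:,2]>.02)&(P[:,2]<.04)
print(b.sum(),cv2.minAreaRect(P[b][:,:2].astype('f')*1000))
p,dd,ci,P,u,v=topview('scene')
b=(P[:,0]>.34)&(P[:,0]<.49)&(P[:,1]>.2)&(P[:,1]<.46)&(P[:,2]>.02)&(P[:,2]<.04)
print(b.sum(),cv2.minAreaRect(P[b][:,:2].astype('f')*1000))
cv2.imwrite('pics/f.png',cv2.resize(p[60:300,80:400],(800,600)))
E
```

```text
time_s: 20.7
tcp_pos: [0.4886, 0.1855, 0.2661]
eef_rot: [-0.2, 56.8, 97.0]
contact_force: [0.7, 0.2, 0.1]
gripper_width: 0.0877
time_s: 21.5
tcp_pos: [0.4388, 0.3651, 0.2694]
eef_rot: [-54.2, 89.7, 42.9]
contact_force: [-0.5, -0.4, -1.5]
gripper_width: 0.0878
time_s: 22.3
tcp_pos: [0.4374, 0.3653, 0.2615]
eef_rot: [179.7, 32.2, -83.0]
contact_force: [-0.1, 0.2, -1.7]
gripper_width: 0.0875
t 22.3 tcp [0.4374 0.3653 0.2615] x [ 0.103 -0.84  -0.533] y [-0.992 -0.125  0.005] J [  73.   36.   -0.   21. -108.  -69.] F [-0.1  0.2 -1.7] w 0.0875
flip -1 turn [-0.003 -0.014 -0.014] rows>=0.1 shift new axes [ 5.23  2.37 22.16] old axes [ 4.96  2.37 22.22]
1014 ((418.2615661621094, 343.8874206542969), (64.99979400634766, 151.08338928222656), 8.252630233764648)
658 ((416.71417236328125, 343.15631103515625), (67.02710723876953, 155.4405975341797), 7.749568462371826)
```

View pics/f.png

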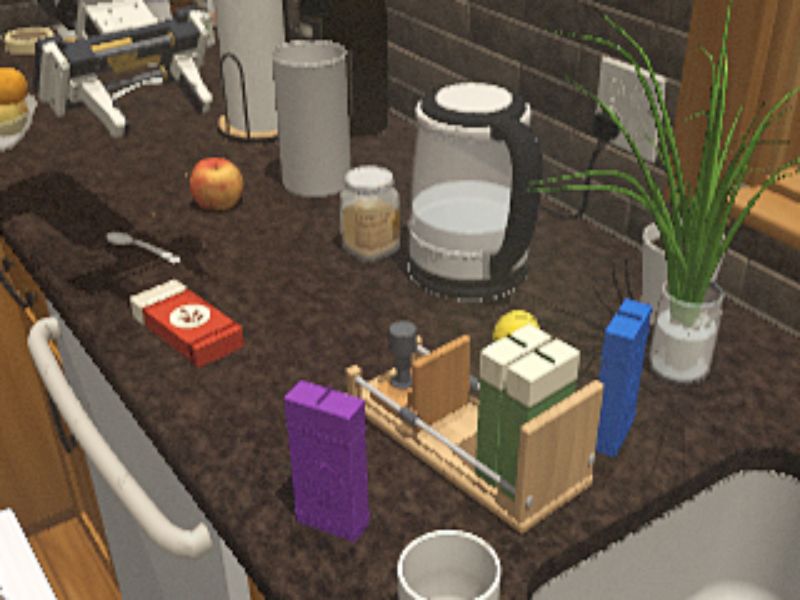

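```bash
python3 -m creep '[[0,-0.014,-0.014,0.8,0.4,3.7,100],[0,0,0,0.8,0.4,3.7,100],[0,0,0,0.9,0.4,3.7,100],[0,0,0,0.9,0.4,3.7,100],[0,0,0,0.9,0.4,3.7,100],[0,0,0,0.9,0.3,3.6,100],[0,0,0,0,0,0,100],[0,0,0,0,0,0,100]]'
python3 - <<'E'
from h import *
st(); l=np.array([-.138,.990,0]); d=-.839*l+[0,0,-.545]; t=np.array([.4108,.3883,.0145]); plan(t,d,[.99,.138,0],-1)
E
```

```text
time_s: 23.2
tcp_pos: [0.4068, 0.441, 0.0557]
eef_rot: [-179.4, 34.0, -81.9]
contact_force: [0.2, 0.9, 0.5]
gripper_width: 0.0875
t 23.2 tcp [0.4068 0.441  0.0557] x [ 0.117 -0.82  -0.56 ] y [-0.991 -0.135 -0.009] J [ 77.  51.   2.  18. -95. -77.] F [0.2 0.9 0.5] w 0.0875
flip -1 turn [-0.009  0.018  0.003] rows>=0.1 shift new axes [6.67 0.33 0.58] old axes [6.68 0.35 0.46]
```

```bash
python3 -m creep '[[0,0.018,0,2.2,0.3,0.2,100],[0,0,0,2.2,0,0.2,100],[0,0,0,2.2,0,0.2,100],[0,0,0,0,0,0,60],[0,0,0,0,0,0,50],[0,0,0,0,0,0,50],[0,0,0,0,0,0,50],[0,0,0,0,0,0,50]]' 40
python3 - <<'E'
from h import *
st(); l=np.array([-.138,.990,0]); d=-.839*l+[0,0,-.545]; t=np.array([.4108,.3883,.0145]); plan(t,d,[.99,.138,0],-1)
p,R=pose(); print('lid offset',(p-[.4172,.3435,0])@l, R.as_matrix()[:,0]@l)
E
```

```text
time_s: 24.0
tcp_pos: [0.4109, 0.39, 0.0142]
eef_rot: [-179.4, 32.9, -81.8]
contact_force: [-0.1, 2.5, 7.6]
gripper_width: 0.0644
t 24.0 tcp [0.4109 0.39   0.0142] x [ 0.12  -0.831 -0.543] y [-0.991 -0.137 -0.009] J [ 76.  51.  -6.  19. -88. -79.] F [-0.1  2.5  7.6] w 0.0644
flip -1 turn [-0.008 -0.002  0.004] rows>=0.1 shift new axes [ 0.13  0.03 -0.12] old axes [ 0.13  0.03 -0.12]
lid offset 0.046918012968091706 -0.8394068585340407
```

```bash
python3 -m creep '[[0,0,0,-0.8,0,-1.2,50],[0,0,0,-2.2,0,-3.3,50],[0,0,0,-2.2,0,-3.3,50],[0,0,0,-2.2,0,-3.3,50],[0,0,0,-2.2,0,-3.3,50],[0,0,0,-2.2,0,-3.3,50],[0,0,0,2,-1.5,-1.3,50],[0,0,0,2.9,-1.8,-1.9,50]]'; python3 -m creep '[[0,0,0,2.9,-1.8,-1.9,50],[0,0,0,2.9,-1.8,-1.9,50],[0,0,0,2.9,-1.8,-1.9,50],[0,-0.143,0,0,0,0,50],[0,-0.143,0,0,0,0,50],[0,-0.143,0,0,0,0,50],[0,-0.143,0,0,0,0,50],[0,-0.143,0,0,0,0,50]]';  python3 -m creep '[[0,-0.143,0,0,0,0,50],[0,-0.143,0,0,0,0,50],[0,-0.143,0,0,0,0,50],[0,-0.143,0,0,0,0,50],[0,-0.143,0,0,0,0,50],[0,-0.143,0,0,0,0,50],[0,0,0,0,0,0,50],[0,0,0,0,0,0,50]]'
python3 - <<'E'
from h import *
st(); ex=np.array([.121,-.9927,0])
d=-.543*ex+np.array([0,0,-.839]); plan(w(.030,0,.30),d,[.9927,.121,0],-1)
E
```

```text
time_s: 24.8
tcp_pos: [0.4489, 0.3397, 0.2272]
eef_rot: [-179.3, 33.1, -81.7]
contact_force: [0.8, -0.6, -2.7]
gripper_width: 0.0645
time_s: 25.6
tcp_pos: [0.5164, 0.243, 0.2287]
eef_rot: [-177.9, 74.2, -80.1]
contact_force: [0.5, -0.4, -2.2]
gripper_width: 0.0649
time_s: 26.4
tcp_pos: [0.5171, 0.2405, 0.2271]
eef_rot: [-0.8, 57.1, 97.0]
contact_force: [-0.7, 0.2, -2.1]
gripper_width: 0.0647
t 26.4 tcp [0.5171 0.2405 0.2271] x [-0.066  0.538 -0.84 ] y [-0.991 -0.133 -0.007] J [ 21.  11.  -7. -35. -68.  -1.] F [-0.7  0.2 -2.1] w 0.0647
flip -1 turn [ 0.014 -0.001 -0.   ] rows>=0.1 shift new axes [-21.99  -1.68 -20.55] old axes [-21.97  -1.4  -20.6 ]
```

```bash
python3 -m creep '[[0.014,0,0,-3.6,-0.2,-3.4,50],[0,0,0,-3.6,-0.3,-3.4,50],[0,0,0,-3.7,-0.3,-3.4,50],[0,0,0,-3.7,-0.3,-3.4,50],[0,0,0,-3.7,-0.3,-3.5,50],[0,0,0,-3.7,-0.3,-3.5,50],[0,0,0,0,0,0,50],[0,0,0,0,0,0,50]]'
python3 - <<'E'
from h import *
st(); ex=np.array([.121,-.9927,0])
d=-.543*ex+np.array([0,0,-.839]); plan(w(.030,0,.30),d,[.9927,.121,0],-1); print(rackxy(pose()[0][None]))
p,d,ci,P,u,v=topview('scene'); X=rackxy(P)
for lo,hi in((.155,.175),(.19,.22),(.22,.25)):
    Q=X[(X[:,2]>lo)&(X[:,2]<hi)&(abs(X[:,1])<.05)&(X[:,0]>-.02)&(X[:,0]<.13)]; print(lo,len(Q),np.round(np.percentile(Q,[2,98],axis=0),4).tolist(),np.histogram(Q[:,0],bins=np.arange(0,.13,.005))[0])
E
```

```text
time_s: 27.2
tcp_pos: [0.5699, -0.0427, 0.2991]
eef_rot: [0.1, 57.2, 97.2]
contact_force: [-1.1, 1.9, -2.1]
gripper_width: 0.0649
t 27.2 tcp [ 0.5699 -0.0427  0.2991] x [-0.068  0.538 -0.84 ] y [-0.992 -0.125  0.001] J [ -8.  17.  10. -32. -92.  16.] F [-1.1  1.9 -2.1] w 0.0649
flip -1 turn [ 0.003 -0.001 -0.002] rows>=0.0 shift new axes [-0.32  0.14 -0.33] old axes [-0.32  0.14 -0.33]
[[0.02544384 0.00135018 0.29907995]]
0.155 603 [[0.0579, -0.0369, 0.1563], [0.1194, 0.0273, 0.1701]] [ 0  0  0  0  0  0  0  0  0  0  1 28 45 41 41 42 80  7 37 44 44 45 47 98
  3]
0.19 314 [[0.0146, -0.0323, 0.1903], [0.0416, 0.0315, 0.2193]] [  0   0   9  15  16  18  22 133 101   0   0   0   0   0   0   0   0   0
   0   0   0   0   0   0   0]
0.22 334 [[0.0141, -0.0321, 0.2206], [0.0421, 0.0315, 0.2493]] [  0   0  11  18  19  21  19 120 126   0   0   0   0   0   0   0   0   0
   0   0   0   0   0   0   0]
```

```bash
python3 -m creep '[[0,0,0,2.1,0.3,-1.36,50],[0,0,0,2.1,0,-1.36,50],[0,0,0,2.1,0,-1.36,50],[0,0,0,2.1,0,-1.36,50],[0,0,0,2.1,0,-1.36,50],[0,0,0,1.7,0,-1.1,50],[0,0,0,0.8,0,-0.52,50],[0,0,0,0,0,0,50]]'; python3 -m creep '[[0,0,0,0.17,0,-0.11,50],[0,0,0,0,0,0,50]]';python3 -m creep '[[0,0,0,0.17,0,-0.11,50],[0,0,0,0,0,0,50]]'
```

```text
time_s: 28.05
tcp_pos: [0.5659, -0.0416, 0.1431]
eef_rot: [0.2, 57.0, 97.5]
contact_force: [-0.2, -0.9, -1.1]
gripper_width: 0.0652
time_s: 28.25
tcp_pos: [0.5672, -0.0431, 0.1431]
eef_rot: [-0.2, 57.1, 97.0]
contact_force: [0.5, -0.6, -2.5]
gripper_width: 0.0651
time_s: 28.45
tcp_pos: [0.5668, -0.0435, 0.1405]
eef_rot: [-0.1, 57.1, 97.0]
contact_force: [-0.3, -0.2, -2.4]
gripper_width: 0.0648
```

```bash
python3 -m creep '[[0,0,0,0.17,0,-0.11,50],[0,0,0,0,0,0,50]]';python3 -m creep '[[0,0,0,0.12,0,-0.08,50],[0,0,0,0,0,0,50]]'; python3 - <<'E'
from h import *
p,d,ci,P,u,v=topview('scene'); X=rackxy(P); st()
for lo,hi in((.06,.09),(.10,.13),(.155,.175)):
    Q=X[(X[:,2]>lo)&(X[:,2]<hi)&(abs(X[:,1])<.05)&(X[:,0]>-.02)&(X[:,0]<.13)]; print(lo,np.histogram(Q[:,0],bins=np.arange(0,.13,.005))[0])
cv2.imwrite('pics/g.png',cv2.resize(p[120:280,200:360],(600,600)))
E
```

```text
time_s: 28.65
tcp_pos: [0.5666, -0.0434, 0.1379]
eef_rot: [-0.0, 57.0, 97.1]
contact_force: [-0.6, -0.3, -2.5]
gripper_width: 0.0643
time_s: 28.85
tcp_pos: [0.5667, -0.0436, 0.1374]
eef_rot: [-0.1, 57.1, 97.1]
contact_force: [-0.9, -0.6, 4.3]
gripper_width: 0.0648
t 28.9 tcp [ 0.5667 -0.0436  0.1374] x [-0.067  0.54  -0.839] y [-0.992 -0.124 -0.001] J [ -8.  24.  -1. -33. -77.  26.] F [-0.9 -0.6  6.4] w 0.0649
0.06 [ 0  0  5 15 12 17 12 23 32  0  0  9 15 16 18 13 35  2 14 18 14 12  0  0
  0]
0.1 [ 0  0  4 13  9 11  7 20  8  0  0 11 14 17 18 17 35  2 14 19 17 18  8 66
 17]
0.155 [  0   0   3   4   7   7  11  21   8   0   0   0   6   3   0  12  58   4
  39  41  48  44  47 100   1]
```

View pics/g.png

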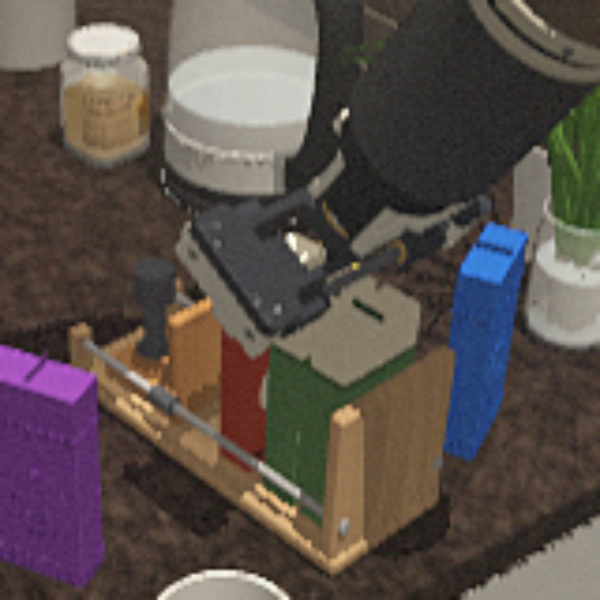

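```bash
python3 -m creep '[[0,0,0,0,0,0,100],[0,0,0,0,0,0,100],[0,0,0,0,0,0,100],[0,0,0,-0.5,0,0,100],[0,0,0,-1.5,0,0,100],[0,0,0,-4,0,0,100],[0,0,0,-4.5,0,0,100],[0,0,0,-4.5,0,0,100]]'
python3 - <<'E'
from h import *
st()
p,d,ci,P,u,v=topview('scene'); X=rackxy(P)
for lo,hi in((.06,.09),(.10,.13),(.16,.175),):
    Q=X[(X[:,2]>lo)&(X[:,2]<hi)&(X[:,1]<.045)&(X[:,1]>-.045)&(X[:,0]>-.02)&(X[:,0]<.14)]; print(lo,np.histogram(Q[:,0],bins=np.arange(0,.13,.005))[0])
plan(w(-.0917,0,.25),[0,0,-1],[.9927,.121,0],-1)
E
```

```text
time_s: 29.7
tcp_pos: [0.5766, -0.1258, 0.2649]
eef_rot: [-0.0, 57.1, 97.1]
contact_force: [1.1, -0.1, -0.2]
gripper_width: 0.0876
t 29.7 tcp [ 0.5766 -0.1258  0.2649] x [-0.067  0.539 -0.84 ] y [-0.992 -0.124 -0.   ] J [-15.  22.  12. -30. -93.  24.] F [ 1.1 -0.1 -0.2] w 0.0876
0.06 [ 0  0  1 19 10 16 17 23 32  0  0 10 13 15 16 16 36  3 14 15 16 12  0  0
  0]
0.1 [ 0  0  8 16 16 14 19 20 40  0  0 11 14 20 16 18 37  3 13 18 15 16 11 66
 16]
0.16 [ 0  0 12 40 32 39 35 44 31  0  0 27 42 36 30 46 66  7 33 35 45 46 45 65
  0]
flip -1 turn [0.004 0.567 0.007] rows>=3.8 shift new axes [ 2.13 -0.07 20.57] old axes [12.84 -0.1  16.2 ]
```

```bash
python3 -m creep '[[0,0.142,0,0,0,0,100],[0,0.142,0,0,0,0,100],[0,0.142,0,0,0,0,100],[0,0.141,0,0,0,0,80],[0,0,0,0,0,4,60],[0,0,0,0,0,4,60],[0,0,0,0,0,4,60],[0,0,0,0,0,4,60]]'; python3 -m creep '[[0,0,0,1,0,3,60],[0,0,0,0,0,1.5,60],[0,0,0,0,0,0,60],[0,0,0,0,0,0,60]]'
python3 - <<'E'
from h import *
st();plan(w(-.0917,0,.073),[0,0,-1],[.9927,.121,0],-1)
E
```

```text
time_s: 30.55
tcp_pos: [0.5568, 0.0355, 0.2652]
eef_rot: [-13.4, 89.5, 83.6]
contact_force: [-0.1, 0.2, -0.7]
gripper_width: 0.0551
time_s: 30.95
tcp_pos: [0.5517, 0.0788, 0.2549]
eef_rot: [-6.9, 89.6, 90.3]
contact_force: [0.4, -0.2, 0.2]
gripper_width: 0.0529
t 30.95 tcp [0.5517 0.0788 0.2549] x [-0.     0.008 -1.   ] y [-0.992 -0.124 -0.001] J [ 28.   8. -12.  -0. -70. -21.] F [ 0.4 -0.2  0.2] w 0.0529
flip -1 turn [0.003 0.008 0.001] rows>=0.1 shift new axes [18.19 -0.21 -0.56] old axes [18.19 -0.19 -0.7 ]
```

```bash
python3 -m creep '[[0.003,0.008,0,4,-0.2,-0.55,60],[0,0,0,4,0,0,60],[0,0,0,4,0,0,60],[0,0,0,3.2,0,0,60],[0,0,0,3,0,0,50],[0,0,0,0,0,0,0],[0,0,0,0,0,0,0],[0,0,0,0,0,0,0]]' 25; python3 -m creep '[[0,0,0,0,0,0,0],[0,0,0,0,0,0,0]]'
python3 - <<'E'
from h import *
st();print(rackxy(pose()[0][None]))
E
```

```text
time_s: 31.75
tcp_pos: [0.5543, 0.0737, 0.0734]
eef_rot: [-77.8, 90.0, 19.1]
contact_force: [-0.8, -1.3, -5.4]
gripper_width: 0.0294
time_s: 31.95
tcp_pos: [0.5542, 0.0741, 0.0733]
eef_rot: [-80.1, 89.9, 16.8]
contact_force: [-3.3, -2.5, 2.5]
gripper_width: 0.0299
t 31.95 tcp [0.5542 0.0741 0.0733] x [ 0.001  0.    -1.   ] y [-0.993 -0.121 -0.001] J [ 28.  18. -25.   0. -46. -21.] F [-3.3 -2.5  2.5] w 0.0299
[[-9.24163681e-02 -8.49449715e-05  7.33399087e-02]]
```

```bash
python3 -m creep '[[0,0,0,0,0,-0.5,0],[0,0,0,0,0,-1,0],[0,0,0,0,0,-1,0],[0,0,0,0,0,-0.7,0],[0,0,0,0,0,-0.5,0],[0,0,0,0,0,-0.5,0],[0,0,0,0,0,-0.5,0],[0,0,0,0,0,-0.5,0]]'; python3 -m creep '[[0,0,0,0,0,-0.4,0],[0,0,0,0,0,0,0]]'; python3 -m creep '[[0,0,0,0,0,-0.3,0],[0,0,0,0,0,0,0]]'
python3 - <<'E'
from h import *
st();print(rackxy(pose()[0][None]))
E
```

```text
time_s: 32.75
tcp_pos: [0.5604, 0.0228, 0.0733]
eef_rot: [-64.4, 89.9, 32.6]
contact_force: [-5.9, 2.0, 6.3]
gripper_width: 0.0293
time_s: 32.95
tcp_pos: [0.5609, 0.0183, 0.0733]
eef_rot: [-85.9, 89.9, 11.1]
contact_force: [-3.7, -2.0, 5.4]
gripper_width: 0.0296
time_s: 33.15
tcp_pos: [0.5613, 0.0157, 0.0733]
eef_rot: [-74.7, 89.9, 22.3]
contact_force: [-4.6, 0.7, 6.8]
gripper_width: 0.0296
t 33.15 tcp [0.5613 0.0157 0.0733] x [ 0.001  0.    -1.   ] y [-0.993 -0.121 -0.001] J [ 22.  18. -25.  -0. -47. -15.] F [-4.6  0.7  6.8] w 0.0296
[[-0.03355172 -0.00014242  0.07329049]]
```

Expected stop is near x = −0.028; advance in small steps watching the y force.

```bash
for i in 1; do python3 -m creep '[[0,0,0,0,0,-0.3,0],[0,0,0,0,0,0,0]]'; python3 -m creep '[[0,0,0,0,0,-0.15,0],[0,0,0,0,0,0,0]]'; done
python3 - <<'E'
from h import *
st();print(rackxy(pose()[0][None]))
p,d,ci,P,u,v=topview('scene'); X=rackxy(P)
for lo,hi in((.06,.09),(.10,.13),(.16,.175),):
    Q=X[(X[:,2]>lo)&(X[:,2]<hi)&(X[:,1]<.045)&(X[:,1]>-.045)&(X[:,0]>-.0)&(X[:,0]<.14)]; print(lo,np.percentile(Q[:,0],[.5,2]),np.histogram(Q[:,0],bins=np.arange(0,.13,.005))[0])
E
```

```text
time_s: 33.35
tcp_pos: [0.5616, 0.0128, 0.0733]
eef_rot: [-72.0, 89.9, 25.0]
contact_force: [-4.7, 0.7, 5.8]
gripper_width: 0.0296
time_s: 33.55
tcp_pos: [0.5618, 0.0115, 0.0733]
eef_rot: [-66.1, 89.9, 30.9]
contact_force: [-5.9, 2.1, 6.0]
gripper_width: 0.0298
t 33.55 tcp [0.5618 0.0115 0.0733] x [ 0.001  0.001 -1.   ] y [-0.993 -0.121 -0.001] J [ 21.  18. -25.  -0. -47. -14.] F [-5.9  2.1  6. ] w 0.0298
[[-0.02932952 -0.00015425  0.07328209]]
0.06 [0.02974333 0.03197129] [ 0  0  0  0  0  4 22 19 13 13 14 13 12 16 15 15 14 17 20 13 15 12  0  0
  0]
0.1 [0.03015051 0.0365637 ] [ 0  0  0  0  0  3  9 13 12 19 17 16 11 17 17 17 18 18 20 13 17 19 12 43
 25]
0.16 [0.00045499 0.0027811 ] [28 29  5  0  0  0  0 28 41 31 40 37 40 36 41 40 41 43 36 40 39 44 45 61
 18]
```

```bash
python3 -m creep '[[0,0,0,0,0,-0.12,0],[0,0,0,0,0,0,0]]'; python3 -m creep '[[0,0,0,0,0,-0.12,0],[0,0,0,0,0,0,0]]'
```

```text
time_s: 33.8
tcp_pos: [0.5619, 0.0104, 0.0733]
eef_rot: [-62.8, 89.9, 34.2]
contact_force: [-6.0, 1.7, 6.5]
gripper_width: 0.0294
time_s: 34.0
tcp_pos: [0.5621, 0.0092, 0.0733]
eef_rot: [-61.2, 89.9, 35.8]
contact_force: [-6.0, 2.9, 6.5]
gripper_width: 0.0292
```

```bash
python3 -m creep '[[0,0,0,0,0,-0.12,0],[0,0,0,0,0,0,0]]'; python3 -m creep '[[0,0,0,0,0,-0.12,0],[0,0,0,0,0,0,0]]'
```

```text
time_s: 34.2
tcp_pos: [0.5621, 0.0088, 0.0733]
eef_rot: [-41.4, 89.9, 55.5]
contact_force: [-8.5, 7.3, 7.5]
gripper_width: 0.0296
time_s: 34.4
tcp_pos: [0.5621, 0.0087, 0.0733]
eef_rot: [-30.2, 89.8, 66.8]
contact_force: [-10.1, 13.8, 8.2]
gripper_width: 0.0294
```

Solid stop: the stack is snug. Relax 1 mm, release, rise and check.

```bash
python3 -m creep '[[0,0,0,0,0,0.15,0],[0,0,0,0,0,0,100],[0,0,0,0,0,0,100],[0,0,0,0,0,0,100],[0,0,0,-2,0,0,100],[0,0,0,-4,0,0,100],[0,0,0,-5,0,0,100],[0,0,0,-5,0,0,100]]'; python3 -m creep '[[0,0,0,-5,0,1,100],[0,0,0,0,0,4,100],[0,0,0,0,0,4,100],[0,0,0,0,0,0,100],[0,0,0,0,0,0,100]]'
python3 - <<'E'
from h import *
st()
p,d,ci,P,u,v=topview('scene'); X=rackxy(P)
for lo,hi in((.06,.09),(.10,.13),(.16,.175),):
    Q=X[(X[:,2]>lo)&(X[:,2]<hi)&(X[:,1]<.045)&(X[:,1]>-.045)&(X[:,0]>-.0)&(X[:,0]<.14)]; print(lo,np.histogram(Q[:,0],bins=np.arange(0,.13,.005))[0])
Q=X[(X[:,2]>.075)&(X[:,2]<.11)&(abs(X[:,1])<.03)&(X[:,0]>-.06)&(X[:,0]<.0)];print('knob',np.percentile(Q[:,0],[2,50,98]))
for q in ['mug','honey','lemon']:
    for m in r.masks_of(q,'scene')[:1]: print(q,np.round(np.median(pts(d,ci,m['pixels'])[0],0),3))
cv2.imwrite('pics/i.png',cv2.resize(p[100:300,180:400],(660,600)))
E
```

```text
time_s: 35.2
tcp_pos: [0.5619, 0.0076, 0.2337]
eef_rot: [150.0, 90.0, -113.0]
contact_force: [2.1, 0.6, 0.2]
gripper_width: 0.0797
time_s: 35.7
tcp_pos: [0.5512, 0.0978, 0.2812]
eef_rot: [-87.1, 90.0, 10.0]
contact_force: [0.2, 0.4, 0.1]
gripper_width: 0.0875
t 35.7 tcp [0.5512 0.0978 0.2812] x [ 0.001  0.    -1.   ] y [-0.992 -0.123 -0.001] J [ 30.   8.  -9.   0. -73. -23.] F [0.2 0.4 0.1] w 0.0875
0.06 [ 0  0  0  0  0  3 12 24 14 16 15 11 17 11 15 18 14 16 17 17 16 12  0  0
  0]
0.1 [ 0  0  0  0  0  2  6  8 15 16 17 15 17 14 14 17 15 20 18 16 17 16  9  6
 43]
0.16 [ 0  0  0  0  0  0  0  7 39 38 40 36 39 37 40 39 41 36 46 40 39 44 45 41
 58]
knob [-0.03688577 -0.01953032 -0.01129254]
mug [ 0.396 -0.22   0.059]
honey [0.7   0.364 0.064]
```

View pics/i.png

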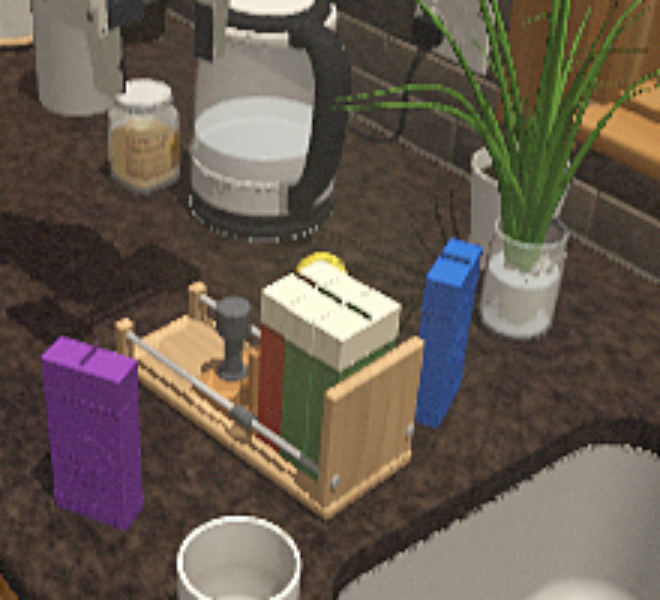

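All three cartons stand tight together in the order green, green, red against the panel. The slider is up against them, and the mug and honey jar have not moved.

```bash
python3 -c "
from plant import r
print(r.close_job())"
```

```text
the job is handed in; nothing more can be done
None
```

The job is handed in at about 36 s of the 72 s allowed. Both cartons are in the rack, lid ends up, in the order panel, green, green, red, and the movable end is closed up against them.

**What I did**
- I gripped the knob and slid the end back about 116 mm.
- I moved the green carton clear of the honey jar, then picked it up near its lid end with the tool tilted. I turned it upright in the hand and stood it next to the carton already there.
- The red carton went beside it the same way.
- I slid the end in by the knob until the push force rose to about 14 N, eased it back about 1 mm, let go and raised the arm clear.

**Last checks**
- **Cartons:** the scene camera's picture and depth show all three upright with no gaps, filling about 36 to 121 mm along the rack's x.
- **Movable end:** from the knob position I put the slider at about 0.054 m, below the 0.061 limit.
- **Mug and honey jar:** both are within about 2 mm of where they started.
- **Robot:** the gripper is open and reads no contact force.

**What went wrong or could not be confirmed**
- The first knob grasp failed because I moved before the fingers had closed. The slider had not moved, and I repeated the grasp.
- In the last look the network did not report the lemon, which was partly hidden behind the cartons. I only saw it in the picture, in place.

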